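# Nest the lunch-bowl lids upside down on the desk

### The job

Lunch at the desk is over: nest the three domed bowl lids upside down so that they can go back to the kitchen in one hand. The large teal lid lies mouth up and stays where it is; set the medium lilac lid, mouth up, into its hollow, then take the small red lid that is tipped up against the books and set it, mouth up, into the lilac one: each ring handle must drop fully home, level, into the shallow well in the floor of the lid below, so feel for it. Go gently, without dropping or hard pressing, and do not knock the bowls, mug, jar or telephone about.

Things in the scene. Friction and masses are not known exactly. Their poses are not given: they have to be found in the camera images.
- lid_large: large teal domed bowl lid, 164 mm across, stoneware, 0.28 to 0.54 kg, mouth up on its ring handle. The three lids have one shape: ring handle 60 mm across and 20 mm tall, flat crown with a shallow well inside, shoulder flaring at 25 degrees to the lid's plane, then a straight skirt flaring at 52 degrees. Origin: centre of the ring handle's free edge (on the desk here); z axis out of the mouth
- lid_medium: medium lilac domed lid, 144 mm across, stoneware, 0.22 to 0.43 kg, lying mouth up on its ring handle. Origin and axes as the large lid's. The skirt is where to pinch it: one finger inside the mouth, one outside, along its slope. Home in the large lid, its rim stands about 23 mm above the large one's rim. Held by the rim, a lid may sag a degree or so in the fingers
- lid_small: small red domed lid, 124 mm across, stoneware, 0.17 to 0.32 kg, origin and axes as the large lid's. It is tipped up about 55 degrees: rim and ring handle touch the desk, the ring handle's upper edge rests on the books' side, the mouth faces up and away from the books. Its highest rim is 101 mm above the desk, 17 mm short of the books' side. Home, its rim is about 23 mm above the medium one's
- lid_large_cup (a point): centre of the floor of the well inside the large lid, 28 mm from its origin along z; axes as the lid's. The medium lid's origin belongs here. The well is 63.2 mm across and 4 mm deep with a steep wall, for a ring handle 60 mm across; around it lies a flat land out to 41.5 mm radius. A ring handle more than about 1.6 mm off centre stands on the land, up to 4 mm high or askew
- lid_medium_cup (a point): the same point of the same well in the medium lid: the small lid's origin belongs here
- lid_large_mouth (a point): centre of the large lid's mouth, 53.9 mm from its origin along z, in the plane of the outer lip (82 mm radius). The skirt is 8 mm thick; its inner lip stands 4.9 mm higher at 75.7 mm radius
- lid_medium_mouth (a point): centre of the medium lid's mouth, 49.3 mm from its origin along z, in the plane of the outer lip (72 mm radius). The skirt is 8 mm thick and runs 24 mm down its slope from the rim; its inner lip stands 4.9 mm higher at 65.7 mm radius
- lid_small_mouth (a point): centre of the small lid's mouth, 44.6 mm from its origin along z, in the plane of the outer lip (62 mm radius). The skirt is 8 mm thick and runs 24 mm down its slope from the rim; its inner lip stands 4.9 mm higher at 55.7 mm radius
- books: two large hardbacks stacked, 305 mm along its x by 220 mm along its y by 60 mm high, too heavy to shift; origin at the centre of the underside. The small lid leans on its -y side
- bowls: three nested bowls, 140 mm across and 104 mm high, with a spoon standing in them to 140 mm; origin at the centre of the underside
- mug: white mug, 82 mm across, 92 mm high, handle along its y; origin at the centre of the underside
- jar_red: small red jar, 56 mm across, 65 mm high; origin at the centre of the underside
- phone: telephone lying flat on the books, 74 by 152 by 9 mm; origin at the centre of the underside

How it is judged:
By the outcome, as a careful person would: the job done as asked, in the order asked, and still so for the second after the job is handed in, with the robot touching nothing.
It also fails if it takes over 61 s, if anything falls off the work surface, if the arm or the gripper's body presses on something with over 40 N, if the wrist force passes 120 N, or if a joint passes its speed limit or range.

### The arm

A 6-joint arm with a two-finger parallel gripper is mounted at the origin on the work surface. World frame = base frame: x ahead of the robot, y to its left, z up, the work surface at z = 0. Lengths are in m, angles in rad, forces in N, time in s.
With the tool pointing down it reaches from about 0.225 to 0.875 m from the base axis. Payload 3.4 kg.
Tool frame: the origin (TCP) lies between the finger pads; the fingertips stand 8 mm ahead of it and the grasp point (between the pads) lies 11 mm behind it; z points along the fingers, y is the line along which they close (so a half turn about z gives the same grasp; the last joint's range is limited). The gripper opens to 85 mm and grips with 20 to 120 N. Pads are 22 mm wide; open, the fingers measure 114 mm over their backs; the gripper's body (76 mm by 85 mm) begins 54 mm behind the grasp point. The pads swing forward as they close: fully open they stand 13 mm farther back than shut.
Start: joints at [-0.121, 0.276, 1.505, -0, 1.361, -0.121], TCP at [0.575, -0, 0.212] pointing down, gripper open.
Joint ranges: [-2.89, 2.89], [-0.75, 2.08], [0.22, 2.7], [-1.18, 4.32], [0.11, 2.71], [-2.7, 2.7]. Speed limits (rad/s): [2.57, 2.57, 3.14, 3.14, 3.14, 3.14].

### API

Orientations are given as a unit quaternion [w, x, y, z].
In Python, from rig import manip gives the robot as it stands.
- The arm moves only by the tool move_arm, never from a script. Its argument "deltas" is a list that holds one entry, the list of rows, each a list of 5 numbers: the shift along the tool's x, y, z normalised to -1 to 1, where 1 is 80 cm, then the turn about the tool's z normalised to -1 to 1, where 1 is 120 degrees, then the closure, from -1 (fully open) to 1 (shut). In form: [[[tx, ty, tz, twist, grip], ...]]. A call has 1 to 12 rows; each row is the pose to reach, as a shift and turn from the pose commanded when the call began, along the tool's axes at that moment; what a row does not reach only later rows make up. A row lasts 1/10 s, in which the tool goes at most 50 mm and 8.59 degrees, less where a joint would pass 70% of its speed; a pose out of reach is approached as far as the arm can. A call with a number of a shift or a turn outside -1 to 1 is refused whole. A call with a gripper value outside its range is refused whole. The fingers move at their own pace and stop on an object; "squeeze" is the grip in N (left out, the last holds). Time passes only in rows, so rows that repeat a pose let the fingers close. It gives the time, the measured TCP pose, the force, the opening and the grip force at its end, in the units of the state.
- manip.get_state(): the state, without advancing time (a new reading comes with each control period).
- manip.get_image(name): name is "scene" or "side" or "wrist"; returns the picture (420x560x3 uint8, red, green, blue); there is no depth.
- manip.camera_params(name): a dict with "fx", "fy", "cx", "cy" (pixels), "R" (3x3) and "t" (3): a world point X has camera coordinates R X + t; the wrist camera has in their place "tool_from_camera" (4x4, takes a point from camera to tool coordinates, whose origin is the TCP and whose axes are the flange's). Camera axes: x right, y down, z forward; pixel columns grow to the right and rows downward; lengths in m; the calibration is good to about 2 mm. The wrist camera is an equidistant fisheye: a pixel r from the principal point sees the ray r / f radians off the axis. A picture is of the moment at which its call begins: read the wrist's pose just before it. camera_params takes no time and is no camera call.
- manip.sign_off(): hands the job in; it is judged then, once.
The state is a dict: "clock": time; "qpos": joint angles; "qd": joint speeds; "effort": joint torques, N m; "position": TCP position; "ee_rot": TCP orientation; "contact_force": force on the tool from outside, world axes, zero at the start; "moment": the same for the moment, N m; "width": finger opening in m; "gripper_force": force on a finger pad.
Only numpy, scipy, OpenCV 4.12 (cv2) and the standard library are available. Lean on these libraries where they do the work, as an engineer would, in place of code of your own. Each camera call takes 0.05 s, during which the arm holds its last target. There are 200 camera calls.

## Working session

There is one attempt and no reset: what is moved stays moved. The work goes in short steps, Python scripts to look and compute and a tool call to move; the robot and the scene stay as the last step left them, time stands still between calls to the robot, and variables do not carry over. Pictures are saved under pics/ and viewed, at most 10 in all, crops included, and the job is handed in when it is done.

Besides the shell and the picture viewer there is one more tool, called after "Emit:" by a JSON object that holds its "fn" and its "kwargs". move_arm: Moves the arm, as the interface text tells. Scaled input: -1 to 1 covers 80 cm each way for a shift and 120 degrees each way for a turn. Its arguments: {"type":"object","properties":{"deltas":{"type":"array","items":{"type":"array","items":{"type":"array","items":{"type":"number","minimum":-1,"maximum":1}}}},"squeeze":{"type":"number"}},"required":["deltas"]}

```bash
ls; mkdir -p pics; python3 - <<'E'
from rig import manip
import cv2,numpy as np
s=manip.get_state();print(s)
ims=[]
for n in("scene","side","wrist"):
    im=manip.get_image(n);cv2.imwrite(f"pics/{n}0.png",im[...,::-1]);p=manip.camera_params(n);print(n,p)
E
```

```text
pics
{'clock': 0.0, 'qpos': array([-1.21031057e-01,  2.76591283e-01,  1.50614596e+00,  1.59854192e-06,
        1.36068093e+00, -1.20995497e-01]), 'qd': array([-4.10306451e-04, -6.95161221e-04,  7.84660929e-04,  2.17622648e-04,
        3.25132969e-05, -2.86798682e-03]), 'effort': array([ 6.20495921e-04, -4.16768074e+01, -2.45808578e+01, -1.52056768e-04,
        1.11346930e-02,  1.69860516e-05]), 'position': array([5.74436417e-01, 4.59035810e-05, 2.11136739e-01]), 'ee_rot': array([-7.19095585e-04,  7.07119177e-01,  7.07093796e-01, -5.62170632e-04]), 'contact_force': array([ 0.03847781,  0.0695851 , -0.14832128]), 'moment': array([-0.02865817,  0.0137621 ,  0.01576548]), 'gripper_force': 0.0, 'width': 0.08536732146061679}
scene {'fx': 387.2598632247311, 'fy': 387.2598632247311, 'cx': 275.33950619952384, 'cy': 207.91385552411785, 'R': array([[ 0.42774481,  0.90381012,  0.01271381],
       [ 0.66483781, -0.3050551 , -0.68185928],
       [-0.61239291,  0.30011438, -0.73137288]]), 't': array([-0.26507946, -0.30447275,  1.28943078])}
side {'fx': 481.1953981910409, 'fy': 481.1953981910409, 'cx': 276.4973832008348, 'cy': 213.52321688068275, 'R': array([[-0.91021127, -0.41363832, -0.02046434],
       [-0.28320348,  0.65772198, -0.6979954 ],
       [ 0.30217749, -0.62952771, -0.71580977]]), 't': array([0.53782668, 0.18465999, 1.06772164])}
wrist {'fx': 325.19226210127806, 'fy': 325.19226210127806, 'cx': 278.5058919587284, 'cy': 212.33772723858294, 'tool_from_camera': array([[-5.11118998e-04, -9.44558401e-01, -3.28343061e-01,
         8.48489509e-02],
       [ 9.99999836e-01, -3.97355668e-04, -4.13571339e-04,
        -7.56986029e-04],
       [ 2.60173306e-04, -3.28343218e-01,  9.44558449e-01,
        -1.61996056e-01],
       [ 0.00000000e+00,  0.00000000e+00,  0.00000000e+00,
         1.00000000e+00]])}
```

```bash
python3 - <<'E'
import cv2,numpy as np
I=[cv2.imread(f"pics/{n}0.png") for n in("scene","side","wrist")]
I=[cv2.resize(i,(400,300),interpolation=cv2.INTER_AREA) for i in I]
I.append(I[0]*0)
cv2.imwrite("pics/mos0.png",np.vstack([np.hstack(I[:2]),np.hstack(I[2:])]))
E
```

```text
(no output)
```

View pics/mos0.png

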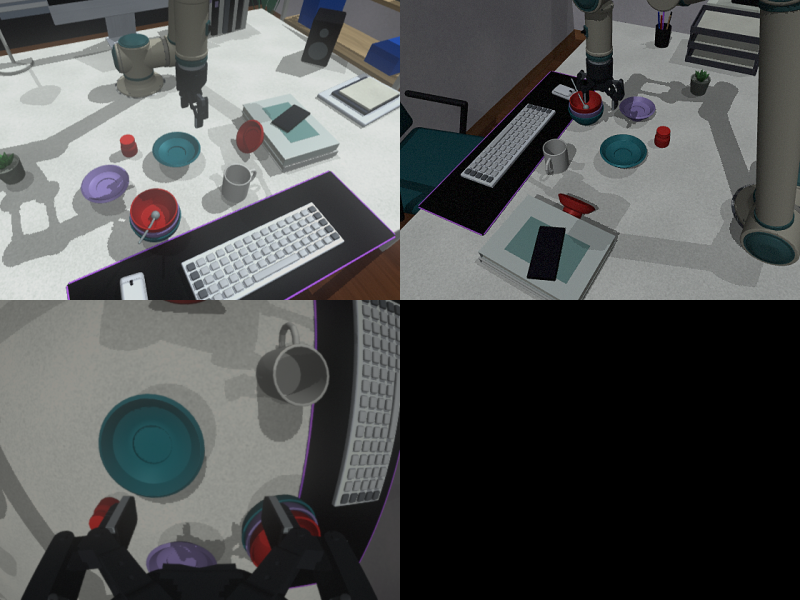

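```bash
cat > h.py <<'E'
from rig import manip
import cv2,numpy as np
from scipy.spatial.transform import Rotation as Rn
from scipy.optimize import least_squares
def rays(name,px,st=None):
    p=manip.camera_params(name); px=np.atleast_2d(px).astype(float)
    d=np.c_[(px[:,0]-p['cx'])/p['fx'],(px[:,1]-p['cy'])/p['fy']]
    if name!='wrist':
        R=p['R'];t=p['t'];v=np.c_[d,np.ones(len(d))]@R;return -R.T@t,v
    th=np.linalg.norm(d,axis=1);v=np.c_[d*(np.sin(th)/th)[:,None],np.cos(th)]
    T=p['tool_from_camera'];q=np.array(st['ee_rot']);R=Rn.from_quat(q[[1,2,3,0]]).as_matrix()
    return R@T[:3,3]+st['position'],v@T[:3,:3].T@R.T
def cast(name,px,z,st=None):
    o,v=rays(name,px,st);return o+v*((z-o[2])/v[:,2])[:,None]
def circ(P,r=None):
    f=(lambda a:np.hypot(P[:,0]-a[0],P[:,1]-a[1])-r) if r else (lambda a:np.hypot(P[:,0]-a[0],P[:,1]-a[1])-a[2])
    s=least_squares(f,[*P[:,:2].mean(0)]+([] if r else [.07]),loss='soft_l1',f_scale=.001);return s.x,np.abs(s.fun).mean()
def mask(im,lo,hi,seed=None):
    h=cv2.cvtColor(im,cv2.COLOR_RGB2HSV);m=cv2.inRange(h,np.array(lo),np.array(hi))
    m=cv2.morphologyEx(m,cv2.MORPH_OPEN,np.ones((3,3)));return m
def blobs(m,amin=150):
    c=[k for k in cv2.findContours(m,cv2.RETR_EXTERNAL,cv2.CHAIN_APPROX_NONE)[0] if cv2.contourArea(k)>amin]
    return sorted(c,key=cv2.contourArea,reverse=True)
COL=dict(teal=((85,90,25),(100,255,255)),lilac=((120,40,30),(150,255,255)),red=((0,130,40),(8,255,255)))
E
python3 - <<'E'
from h import *
for n in("scene","side"):
    im=cv2.imread(f"pics/{n}0.png")[...,::-1].copy()
    h=cv2.cvtColor(im,cv2.COLOR_RGB2HSV)
    for c,(lo,hi) in COL.items():
        for k in blobs(mask(im,lo,hi))[:5]:
            x,y,w,hh=cv2.boundingRect(k);k=k[:,0]
            s=f"{n} {c} box {x,y,w,hh} A {cv2.contourArea(k):.0f}"
            for z,r in((.056,.081),(.0515,.071)):
                if c!='red':
                    a,e=circ(cast(n,cv2.convexHull(k)[:,0],z));s+=f" z{z}: {a.round(4)} {e:.4f}"
            if c=='red': s+=f" {cast(n,k.mean(0),.05)[0].round(3)}"
            print(s)
E
```

```text
scene teal box (214, 185, 59, 49) A 2069 z0.056: [ 0.5039 -0.024   0.0781] 0.0032 z0.0515: [ 0.4999 -0.0226  0.0786] 0.0032
scene teal box (175, 48, 31, 13) A 228 z0.056: [-0.3307  0.0866  0.0579] 0.0045 z0.0515: [-0.3402  0.0887  0.0583] 0.0046
scene lilac box (113, 231, 67, 54) A 2681 z0.056: [ 0.5455 -0.271   0.0702] 0.0002 z0.0515: [ 0.5418 -0.2712  0.0706] 0.0002
scene lilac box (399, 330, 155, 90) A 494 z0.056: [10.9664  0.1567  9.9329] 0.0020 z0.0515: [11.0065  0.1594  9.9734] 0.0020
scene lilac box (96, 326, 163, 72) A 402 z0.056: [-2.2195 -0.2369  3.0175] 0.0023 z0.0515: [-2.2404 -0.2368  3.0363] 0.0023
scene lilac box (205, 298, 46, 34) A 268 z0.056: [ 0.7171 -0.1687  0.059 ] 0.0017 z0.0515: [ 0.7146 -0.1682  0.0594] 0.0017
scene red box (183, 278, 61, 44) A 1372 [ 0.698 -0.181  0.05 ]
scene red box (168, 189, 20, 14) A 188 [ 0.387 -0.161  0.05 ]
side teal box (0, 179, 116, 112) A 7043 z0.056: [1.0901 0.2859 0.1867] 0.0159 z0.0515: [1.0947 0.2833 0.1876] 0.0160
side teal box (280, 188, 66, 47) A 2330 z0.056: [ 0.5013 -0.0191  0.0808] 0.0003 z0.0515: [ 0.5028 -0.0233  0.0812] 0.0003
side teal box (492, 325, 60, 42) A 1180 z0.056: [-0.0006  0.169   0.0513] 0.0035 z0.0515: [-0.0017  0.1658  0.0516] 0.0035
side teal box (238, 158, 42, 16) A 206 z0.056: [ 0.7076 -0.1437  0.0554] 0.0015 z0.0515: [ 0.7102 -0.1485  0.0557] 0.0015
side lilac box (307, 135, 51, 34) A 1199 z0.056: [ 0.5375 -0.2623  0.0707] 0.0013 z0.0515: [ 0.5392 -0.2678  0.0711] 0.0013
side lilac box (239, 153, 41, 12) A 189 z0.056: [ 0.721  -0.1743  0.0583] 0.0013 z0.0515: [ 0.7237 -0.1794  0.0586] 0.0013
```

Emit:
{"fn": "move_arm", "kwargs": {"deltas": [[[-0.06,-0.02,0,0,-1],[-0.12,-0.04,0.02,0,-1],[-0.18,-0.042,0.04,0,-1],[-0.24,-0.042,0.06,0,-1],[-0.3,-0.042,0.07,0,-1],[-0.3375,-0.0425,0.07,0,-1],[-0.3375,-0.0425,0.07,0,-1],[-0.3375,-0.0425,0.07,0,-1],[-0.3375,-0.0425,0.07,0,-1]]], "squeeze": 30}}

```text
clock: 1.05
position: [0.5409, -0.2688, 0.1559]
ee_rot: [-0.001, 0.707, 0.707, 0.0]
contact_force: [0.5, 0.9, -0.4]
width: 0.0857
gripper_force: 0.0
```

```bash
cat > look.py <<'E'
import sys
from h import *
tag,col,z,r=sys.argv[1],sys.argv[2],float(sys.argv[3]),float(sys.argv[4])
st=manip.get_state();im=manip.get_image("wrist");cv2.imwrite(f"pics/{tag}.png",im[...,::-1])
print(st['clock'],st['position'].round(4),st['ee_rot'].round(4),st['contact_force'].round(2),st['width'])
k=blobs(mask(im,*COL[col]))[0];P=cast("wrist",cv2.convexHull(k)[:,0],z,st)
print(cv2.boundingRect(k),circ(P),circ(P,r))
E
python3 look.py m1 lilac .0493 .072
```

```text
1.05 [ 0.5409 -0.2688  0.1559] [-5.000e-04  7.069e-01  7.073e-01  2.000e-04] [ 0.51  0.95 -0.37] 0.08570063481173061
(196, 124, 161, 154) (array([ 0.53790732, -0.27206745,  0.07121407]), np.float64(9.473070399173249e-05)) (array([ 0.53802144, -0.27213366]), np.float64(0.000778486284509442))
```

View pics/m1.png

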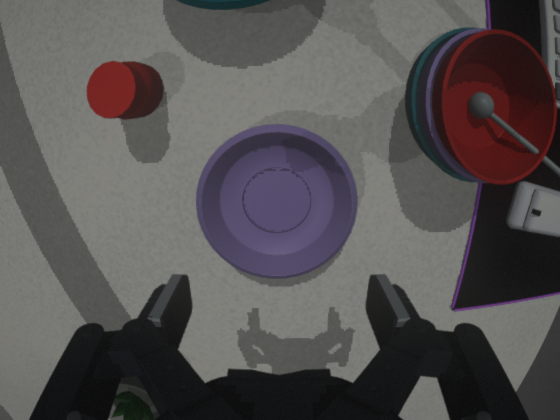

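Emit:
{"fn": "move_arm", "kwargs": {"deltas": [[[-0.003,-0.004,0,0,0.5],[-0.003,-0.004,0.03,0,0.5],[-0.003,-0.004,0.07,0,0.5],[-0.003,-0.004,0.1,0,0.5],[-0.003,-0.004,0.125,0,0.5],[-0.003,-0.004,0.138,0,0.5],[-0.003,-0.004,0.138,0,0.5],[-0.003,-0.004,0.138,0,0.5]]], "squeeze": 20}}

```text
clock: 1.9
position: [0.5385, -0.2724, 0.0464]
ee_rot: [0.001, 0.707, 0.707, 0.0]
contact_force: [0.0, -0.2, -0.1]
width: 0.0212
gripper_force: 0.0
```

```bash
python3 look.py m2 lilac .0493 .072
```

```text
1.9 [ 0.5385 -0.2724  0.0464] [7.000e-04 7.069e-01 7.073e-01 2.000e-04] [ 0.02 -0.18 -0.12] 0.021180173725441617
(155, 130, 249, 226) (array([ 0.5379325 , -0.27201189,  0.07137685]), np.float64(9.93503280792332e-05)) (array([ 0.53794267, -0.27237746]), np.float64(0.0005401762651168451))
```

View pics/m2.png

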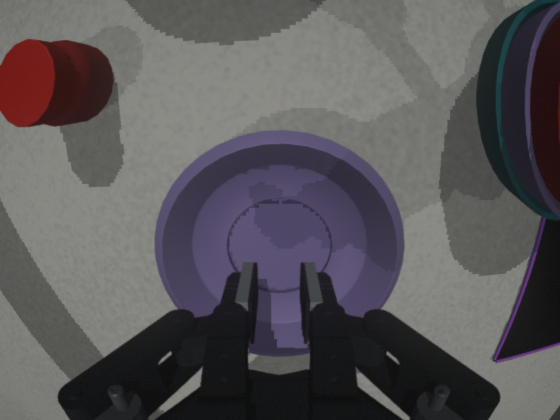

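Emit:
{"fn": "move_arm", "kwargs": {"deltas": [[[0,0,0.0025,0,0.5],[0,0,0.005,0,0.5],[0,0,0.006,0,0.5],[0,0,0.006,0,0.5]]]}}

```text
clock: 2.35
position: [0.5378, -0.2724, 0.0409]
ee_rot: [0.0, 0.707, 0.707, 0.0]
contact_force: [0.7, -0.2, 0.6]
width: 0.0214
gripper_force: 0.0
```

Emit:
{"fn": "move_arm", "kwargs": {"deltas": [[[0,0,0.002,0,0.4],[0,0,0.0035,0,0.4],[0,0,0.0035,0,0.4]]]}}

```text
clock: 2.65
position: [0.5377, -0.2723, 0.0378]
ee_rot: [-0.0, 0.707, 0.707, -0.0]
contact_force: [-1.2, -0.5, 0.7]
width: 0.0257
gripper_force: 0.0
```

Emit:
{"fn": "move_arm", "kwargs": {"deltas": [[[0,0,0.001,0,0.4],[0,0,0.002,0,0.4],[0,0,0.002,0,0.4]]]}}

```text
clock: 2.95
position: [0.5378, -0.2724, 0.0363]
ee_rot: [-0.0, 0.707, 0.707, 0.0]
contact_force: [-0.2, -0.3, 0.7]
width: 0.0256
gripper_force: 0.0
```

Emit:
{"fn": "move_arm", "kwargs": {"deltas": [[[0,0,0,0,0.3],[0,0,0,0,0.2],[0,0,0,0,0.1],[0,0,0,0,0.1]]]}}

```text
clock: 3.35
position: [0.5379, -0.2724, 0.0365]
ee_rot: [0.0, 0.707, 0.707, 0.0]
contact_force: [0.2, 0.1, 0.2]
width: 0.0386
gripper_force: 0.0
```

Emit:
{"fn": "move_arm", "kwargs": {"deltas": [[[0,0,0.001,0,0.05],[0,0,0.002,0,0.0],[0,0,0.0025,0,0.0],[0,0,0.0025,0,0.0]]]}}

```text
clock: 3.75
position: [0.5378, -0.2724, 0.0343]
ee_rot: [-0.0, 0.707, 0.707, -0.0]
contact_force: [0.6, 0.0, -0.7]
width: 0.0426
gripper_force: 0.0
```

```bash
python3 look.py m3 lilac .0493 .072; python3 - <<'E'
import cv2
i=cv2.imread('pics/m3.png')[170:380,150:420];cv2.imwrite('pics/m3c.png',cv2.resize(i,None,fx=2.8,fy=2.8))
E
```

```text
3.75 [ 0.5378 -0.2724  0.0343] [-1.000e-04  7.071e-01  7.071e-01 -0.000e+00] [ 0.58  0.04 -0.66] 0.042641798283352295
(148, 133, 265, 236) (array([ 0.53791688, -0.27209025,  0.07143662]), np.float64(9.134237465792416e-05)) (array([ 0.53793221, -0.27230969]), np.float64(0.0005279436889688468))
```

View pics/m3c.png

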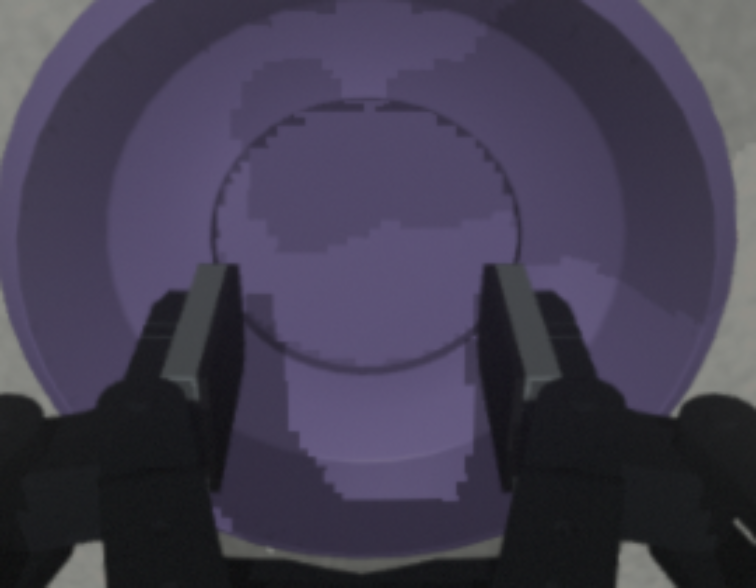

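Emit:
{"fn": "move_arm", "kwargs": {"deltas": [[[0,0,0.002,0,0.05],[0,0,0.004,0,0.05],[0,0,0.005,0,0.05],[0,0,0.005,0,0.05]]]}}

```text
clock: 4.2
position: [0.5377, -0.2723, 0.0302]
ee_rot: [-0.0, 0.707, 0.707, -0.0]
contact_force: [0.4, 0.7, -0.4]
width: 0.0405
gripper_force: 0.0
```

Emit:
{"fn": "move_arm", "kwargs": {"deltas": [[[0,0,0.001,0,0.05],[0,0,0.002,0,0.05],[0,0,0.003,0,0.05],[0,0,0.003,0,0.05]]]}}

```text
clock: 4.6
position: [0.5378, -0.2724, 0.0279]
ee_rot: [-0.0, 0.707, 0.707, 0.0]
contact_force: [-1.0, -1.0, 0.3]
width: 0.0408
gripper_force: 0.0
```

Emit:
{"fn": "move_arm", "kwargs": {"deltas": [[[0,0,0.001,0,0.05],[0,0,0.002,0,0.05],[0,0,0.003,0,0.05],[0,0,0.003,0,0.05]]]}}

```text
clock: 5.0
position: [0.5378, -0.2723, 0.0255]
ee_rot: [-0.0, 0.707, 0.707, -0.0]
contact_force: [-0.5, -0.0, 0.3]
width: 0.0405
gripper_force: 0.0
```

```bash
python3 look.py m4 lilac .0493 .072; python3 - <<'E'
import cv2
i=cv2.imread('pics/m4.png')[170:380,140:420];cv2.imwrite('pics/m4c.png',cv2.resize(i,None,fx=2.8,fy=2.8))
E
```

```text
5.0 [ 0.5378 -0.2723  0.0255] [-1.000e-04  7.071e-01  7.071e-01 -0.000e+00] [-0.5  -0.04  0.28] 0.04049417121187739
(142, 135, 277, 240) (array([ 0.53788386, -0.27127008,  0.07096312]), np.float64(0.0004027027293753154)) (array([ 0.5380333 , -0.27243982]), np.float64(0.000721188041593775))
```

View pics/m4c.png

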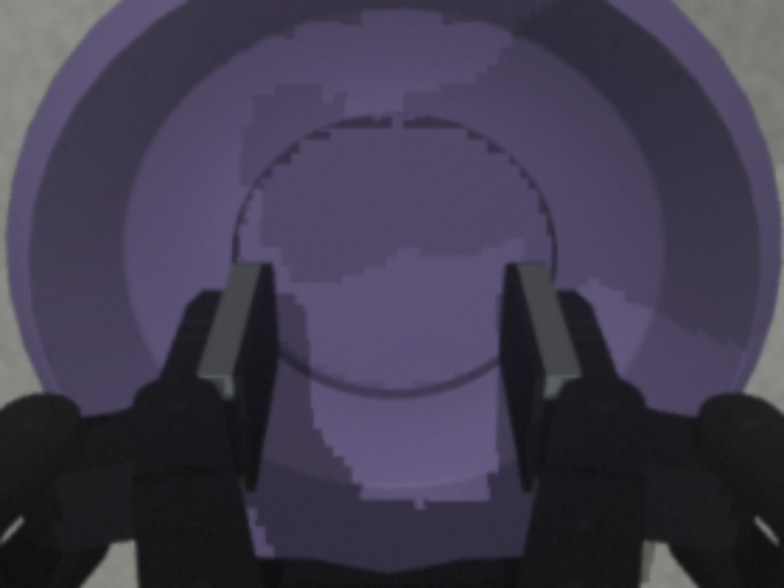

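Emit:
{"fn": "move_arm", "kwargs": {"deltas": [[[0,0,0.003,0,0.05],[0,0,0.006,0,0.05],[0,0,0.008,0,0.05],[0,0,0.01,0,0.05],[0,0,0.01,0,0.05]]]}}

```text
clock: 5.55
position: [0.5377, -0.2723, 0.0173]
ee_rot: [-0.0, 0.707, 0.707, -0.0]
contact_force: [-1.1, -0.7, -0.2]
width: 0.0404
gripper_force: 0.0
```

Emit:
{"fn": "move_arm", "kwargs": {"deltas": [[[0,0,0.002,0,0.05],[0,0,0.004,0,0.05],[0,0,0.006,0,0.05],[0,0,0.006,0,0.05]]]}}

```text
clock: 5.95
position: [0.5377, -0.2723, 0.0125]
ee_rot: [-0.0, 0.707, 0.707, -0.0]
contact_force: [0.3, 0.1, 0.1]
width: 0.0406
gripper_force: 0.0
```

```bash
python3 look.py m5 lilac .0493 .072; python3 - <<'E'
import cv2,numpy as np
a=[cv2.imread(f'pics/m5.png')[190:390,90:470]]
import sys; sys.path.insert(0,'.')
from h import manip
b=manip.get_image('side')[100:240,220:430,::-1]
cv2.imwrite('pics/m5c.png',np.vstack([cv2.resize(a[0],(570,300)),cv2.resize(b,(570,300))]))
E
```

```text
5.95 [ 0.5377 -0.2723  0.0125] [-2.000e-04  7.071e-01  7.071e-01 -0.000e+00] [0.3  0.11 0.06] 0.04056503444182187
(133, 138, 296, 237) (array([ 0.53789022, -0.27077208,  0.07060038]), np.float64(0.0016732119654091042)) (array([ 0.5379886 , -0.27246607]), np.float64(0.0018884468986615343))
```

View pics/m5c.png

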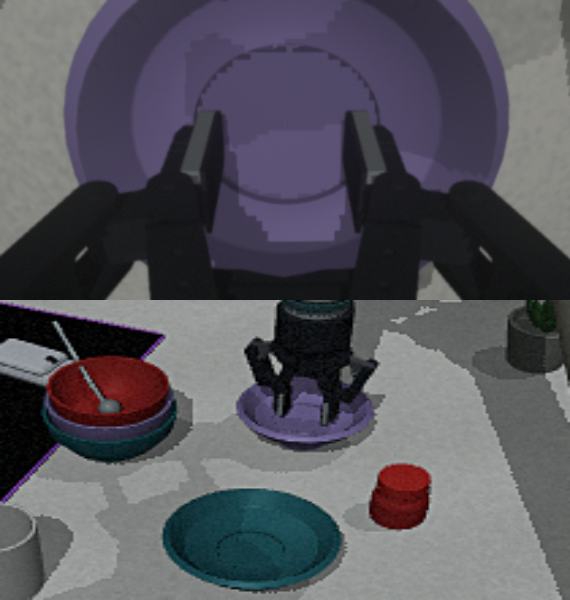

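Emit:
{"fn": "move_arm", "kwargs": {"deltas": [[[0,0,0.002,0,0.05],[0,0,0.004,0,0.05],[0,0,0.0055,0,0.05],[0,0,0.0055,0,0.05]]]}}

```text
clock: 6.45
position: [0.5377, -0.2723, 0.0081]
ee_rot: [-0.0, 0.707, 0.707, -0.0]
contact_force: [-0.6, 1.0, 0.4]
width: 0.0406
gripper_force: 0.0
```

Emit:
{"fn": "move_arm", "kwargs": {"deltas": [[[0,0,0.001,0,0.05],[0,0,0.0015,0,0.05],[0,0,0.0015,0,0.05]]]}}

```text
clock: 6.75
position: [0.5378, -0.2724, 0.0072]
ee_rot: [0.0, 0.707, 0.707, 0.0]
contact_force: [-0.1, 0.6, 0.1]
width: 0.0404
gripper_force: 0.0
```

Emit:
{"fn": "move_arm", "kwargs": {"deltas": [[[0,0,0.001,0,0.05],[0,0,0.0015,0,0.05],[0,0,0.0015,0,0.05]]]}}

```text
clock: 7.05
position: [0.5379, -0.2724, 0.0071]
ee_rot: [0.0, 0.707, 0.707, 0.0]
contact_force: [-1.2, 1.2, 7.0]
width: 0.0408
gripper_force: 3.4
```

Emit:
{"fn": "move_arm", "kwargs": {"deltas": [[[0,0,0.001,0,0.05],[0,0,0.0015,0,0.05],[0,0,0.0015,0,0.05]]]}}

```text
clock: 7.35
position: [0.538, -0.2725, 0.0071]
ee_rot: [0.001, 0.707, 0.707, 0.0]
contact_force: [-3.7, 2.2, 12.9]
width: 0.0407
gripper_force: 6.7
```

Emit:
{"fn": "move_arm", "kwargs": {"deltas": [[[0,0,-0.0015,0,0.05],[0,0,-0.003,0,0.05],[0,0,-0.003,0,0.0],[0,0,-0.003,0,-0.05],[0,0,-0.003,0,-0.1],[0,0,-0.003,0,-0.1],[0,0,-0.003,0,-0.1]]]}}

```text
clock: 8.05
position: [0.5382, -0.2725, 0.007]
ee_rot: [0.0, 0.707, 0.707, 0.0]
contact_force: [1.9, -0.5, -1.2]
width: 0.0472
gripper_force: 1.1
```

Emit:
{"fn": "move_arm", "kwargs": {"deltas": [[[0,0,0,0,-0.15],[0,0,0,0,-0.2],[0,0,0,0,-0.2]]]}}

```text
clock: 8.35
position: [0.5372, -0.2721, 0.0068]
ee_rot: [-0.001, 0.707, 0.707, -0.0]
contact_force: [-0.4, 0.6, -3.0]
width: 0.0493
gripper_force: 18.5
```

Emit:
{"fn": "move_arm", "kwargs": {"deltas": [[[0,0,0,0,-0.25],[0,0,0,0,-0.3],[0,0,0,0,-0.3]]]}}

```text
clock: 8.65
position: [0.5375, -0.2722, 0.007]
ee_rot: [-0.0, 0.707, 0.707, -0.0]
contact_force: [1.1, 0.2, -4.2]
width: 0.0493
gripper_force: 18.4
```

```bash
python3 look.py m6 lilac .0493 .072; python3 - <<'E'
import cv2
i=cv2.imread('pics/m6.png')[190:390,90:470];cv2.imwrite('pics/m6c.png',cv2.resize(i,None,fx=2,fy=2))
E
```

```text
8.65 [ 0.5375 -0.2722  0.007 ] [-4.000e-04  7.071e-01  7.071e-01 -1.000e-04] [ 1.15  0.25 -4.18] 0.04931610120633188
(126, 138, 306, 237) (array([ 0.53653672, -0.27088613,  0.07091378]), np.float64(0.001583065501504272)) (array([ 0.5366438 , -0.27218322]), np.float64(0.0016681753197966592))
```

View pics/m6c.png

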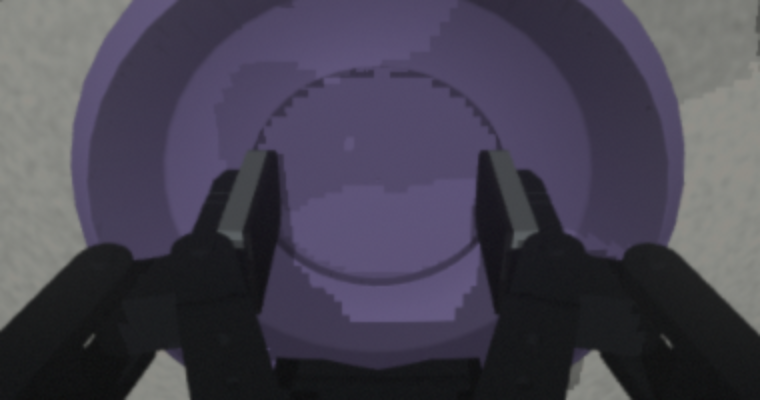

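Emit:
{"fn": "move_arm", "kwargs": {"deltas": [[[0,0,0,0,-0.4],[0,0,-0.002,0,-0.4],[0,0,-0.006,0,-0.4],[0,0,-0.012,0,-0.4],[0,0,-0.02,0,-0.4],[0,0,-0.02,0,-0.4]]], "squeeze": 45}}

```text
clock: 9.3
position: [0.5388, -0.273, 0.0246]
ee_rot: [0.001, 0.707, 0.707, 0.0]
contact_force: [0.2, -0.1, -4.0]
width: 0.0511
gripper_force: 44.6
```

```bash
python3 - <<'E'
from h import *
st=manip.get_state();print(st['contact_force'],st['moment'],st['width'],st['gripper_force'])
b=manip.get_image('side')[100:200,270:400,::-1];c=manip.get_image('wrist')[120:360,80:470,::-1]
cv2.imwrite('pics/m7c.png',np.hstack([cv2.resize(b,(400,308)),cv2.resize(c,(400,308))]))
E
```

```text
[ 0.1693681  -0.07500593 -4.003153  ] [-0.01894006 -0.04128822 -0.04392215] 0.051098896297339234 44.557361261104234
```

View pics/m7c.png

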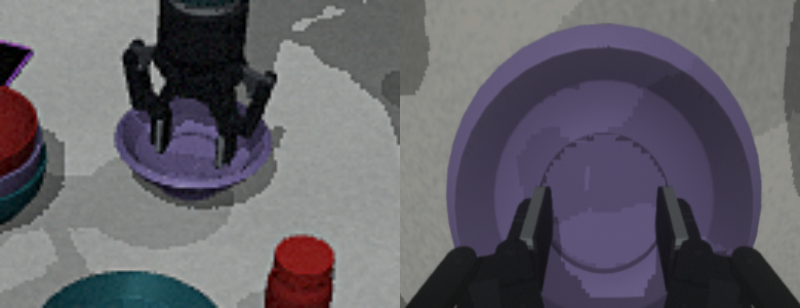

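```bash
python3 - <<'E'
from h import *
st=dict(position=np.array([.574436,.0000459,.211137]),ee_rot=[-7.19095585e-04,7.07119177e-01,7.07093796e-01,-5.62170632e-04])
im=cv2.imread("pics/wrist0.png")[...,::-1].copy()
for k in blobs(mask(im,*COL['teal']),800):
    P=cv2.convexHull(k)[:,0];print(cv2.boundingRect(k))
    for z in(.0539,.0563,.0588):print(z,circ(cast('wrist',P,z,st)))
# well circle by edges of dark ring
g=cv2.cvtColor(im,cv2.COLOR_RGB2GRAY)
# red lid
h=cv2.cvtColor(im,cv2.COLOR_RGB2HSV)
im2=cv2.imread("pics/scene0.png")[...,::-1].copy()
print(cv2.cvtColor(im2,cv2.COLOR_RGB2HSV)[185:200:5,340:362:4])
s=manip.get_state();im=manip.get_image('wrist');k=blobs(mask(im,*COL['lilac']))[0]
P=cv2.convexHull(k)[:,0];P=P[P[:,1]<212]
print(s['position'],circ(cast('wrist',P,.0493+.0176,s)),manip.get_state()['clock'])
E
```

```text
(139, 132, 147, 144)
0.0539 (array([ 0.49965332, -0.02197223,  0.08048535]), np.float64(0.00011146135769406475))
0.0563 (array([ 0.50021204, -0.02116913,  0.07988031]), np.float64(0.00011062351372749719))
0.0588 (array([ 0.50079404, -0.02033257,  0.07925005]), np.float64(0.00010975075774005158))
[[[  2 106 111]
  [  1 111 108]
  [  2 108 109]
  [  1 111 106]
  [  1 109 108]
  [  0 104  96]]

 [[  1  88  93]
  [  1 108 106]
  [  1 111 108]
  [  1 114 105]
  [  1 114 105]
  [  0 113 106]]

 [[  2  94  92]
  [  1 115 106]
  [  0 113 106]
  [  0 110 104]
  [  0 112 105]
  [  1 112 105]]]
[ 0.53810288 -0.27257685  0.02372463] (array([ 0.53725192, -0.27162236,  0.07110775]), np.float64(5.435734478968594e-05)) 9.45
```

Emit:
{"fn": "move_arm", "kwargs": {"deltas": [[[0,0,-0.02,0,-0.4],[0,0,-0.05,0,-0.4],[0.02,-0.005,-0.085,0,-0.4],[0.05,-0.012,-0.12,0,-0.4],[0.085,-0.02,-0.155,0,-0.4],[0.12,-0.03,-0.185,0,-0.4],[0.15,-0.038,-0.205,0,-0.4],[0.18,-0.044,-0.22,0,-0.4],[0.2,-0.048,-0.22,0,-0.4],[0.2065,-0.048,-0.22,0,-0.4],[0.2065,-0.048,-0.22,0,-0.4],[0.2065,-0.048,-0.22,0,-0.4]]]}}

```text
clock: 10.65
position: [0.4994, -0.108, 0.1982]
ee_rot: [-0.0, 0.707, 0.707, -0.001]
contact_force: [-0.4, -0.2, -4.9]
width: 0.0508
gripper_force: 44.9
```

```bash
python3 - <<'E'
from h import *
s=manip.get_state();im=manip.get_image('wrist');cv2.imwrite('pics/t1.png',im[...,::-1])
print(s['clock'],s['position'],s['contact_force'],s['width'])
np.save('t1p.npy',np.r_[s['position'],s['ee_rot']])
i=im[:,60:500,::-1];cv2.imwrite('pics/t1c.png',cv2.resize(i,(620,592)))
k=blobs(mask(im,*COL['teal']),800)[0];print(cv2.boundingRect(k))
E
```

```text
10.65 [ 0.49939816 -0.10797751  0.19821828] [-0.41356474 -0.23305446 -4.90977358] 0.05078350038005863
(195, 19, 170, 132)
```

View pics/t1c.png

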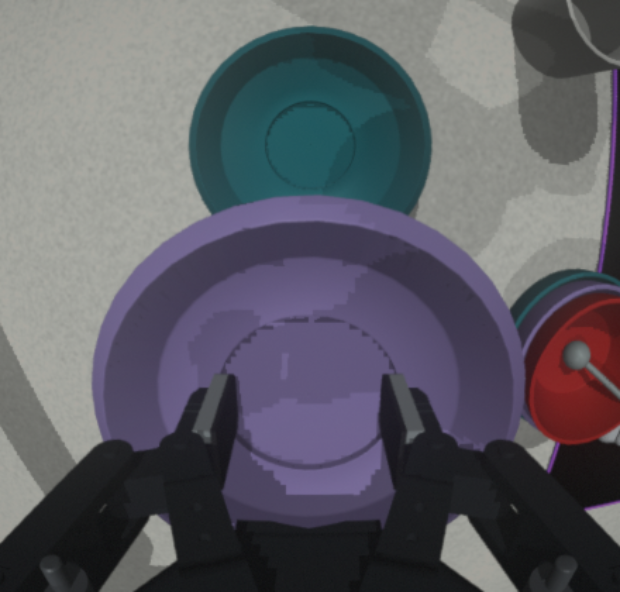

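```bash
cat > well.py <<'E'
from h import *
def proj(P,st):
    p=manip.camera_params('wrist');q=np.array(st['ee_rot']);R=Rn.from_quat(q[[1,2,3,0]]).as_matrix()
    T=p['tool_from_camera'];c=((P-st['position'])@R-T[:3,3])@T[:3,:3]
    th=np.arctan2(np.hypot(c[:,0],c[:,1]),c[:,2]);k=th/np.hypot(c[:,0],c[:,1])
    return np.c_[p['cx']+p['fx']*c[:,0]*k,p['cy']+p['fy']*c[:,1]*k]
def well(im,st,c,z,a0,a1,r0=.0316):
    g=cv2.GaussianBlur(cv2.cvtColor(im,cv2.COLOR_RGB2GRAY),(0,0),.8).astype(np.float32)
    a=np.radians(np.arange(a0,a1,2.));rr=np.arange(r0-.006,r0+.006,.0003);out=[]
    for t in a:
        P=np.c_[c[0]+rr*np.cos(t),c[1]+rr*np.sin(t),0*rr+z];u=proj(P,st).astype(np.float32)
        v=cv2.remap(g,u[:,:1],u[:,1:],cv2.INTER_LINEAR)[:,0]
        v=v-cv2.GaussianBlur(v[:,None],(1,31),0)[:,0]
        i=v.argmin()
        if v[i]<-1.5: out.append(P[i])
    return circ(np.array(out)),len(out)
E
python3 - <<'E'
from well import *
a=np.load('t1p.npy');st=dict(position=a[:3],ee_rot=a[3:])
im=cv2.imread('pics/t1.png')[...,::-1].copy()
k=blobs(mask(im,*COL['teal']),800)[0];P=cv2.convexHull(k)[:,0];P=P[P[:,1]<120]
print('rim',circ(cast('wrist',P,.0539,st)),circ(cast('wrist',P,.0539,st),.0815))
c=(.4997,-.022)
for r in(0,360),(0,180),(180,360):print('well',well(im,st,c,.031,*r))
c=a[:2]
print('lil',well(im,st,c,.031+.191,10,170),well(im,st,c,.031+.191,0,360))
k=blobs(mask(im,*COL['lilac']),800)[0];P=cv2.convexHull(k)[:,0];P=P[P[:,1]<250]
print('lrim',circ(cast('wrist',P,.0493+.191,st)),a[:3])
E
```

```text
rim (array([ 0.49966009, -0.02194846,  0.08051514]), np.float64(7.303625236500052e-05)) (array([ 0.49981657, -0.02316308]), np.float64(0.0003419139151328083))
well ((array([ 0.49969226, -0.02252779,  0.03116666]), np.float64(0.00035445202604620176)), 157)
well ((array([ 0.49959219, -0.02270334,  0.03128396]), np.float64(0.00025579783797965495)), 90)
well ((array([ 0.49979755, -0.02237268,  0.03125874]), np.float64(0.00047012505550606237)), 67)
lil ((array([ 0.4987338 , -0.10738713,  0.03038249]), np.float64(0.0007572732849507356)), 80) ((array([ 0.49871307, -0.10831475,  0.03116541]), np.float64(0.001259481829403648)), 180)
lrim (array([ 0.52431206, -0.15428844,  0.12242081]), np.float64(0.0025013070081932737)) [ 0.49939816 -0.10797751  0.19821828]
```

Emit:
{"fn": "move_arm", "kwargs": {"deltas": [[[0.02,0,0,0,-0.4],[0.05,0,0,0,-0.4],[0.08,0.001,0.01,0,-0.4],[0.1,0.001,0.03,0,-0.4],[0.107,0.001,0.06,0,-0.4],[0.107,0.001,0.09,0,-0.4],[0.107,0.001,0.12,0,-0.4],[0.107,0.001,0.145,0,-0.4],[0.107,0.001,0.16,0,-0.4],[0.107,0.001,0.1725,0,-0.4],[0.107,0.001,0.1725,0,-0.4],[0.107,0.001,0.1725,0,-0.4]]]}}

```text
clock: 11.9
position: [0.5009, -0.0217, 0.0617]
ee_rot: [0.0, 0.707, 0.707, 0.0]
contact_force: [0.7, 0.1, -3.3]
width: 0.0512
gripper_force: 44.9
```

```bash
python3 - <<'E'
from well import *
s=manip.get_state();print(s['position'],s['contact_force'],s['width'])
E
```

```text
[ 0.50085738 -0.02171388  0.06165124] [ 0.69288608  0.09737785 -3.34861944] 0.05116513132055193
```

Emit:
{"fn": "move_arm", "kwargs": {"deltas": [[[-0.0007,-0.0008,0.005,0,-0.4],[-0.0007,-0.0008,0.011,0,-0.4],[-0.0007,-0.0008,0.017,0,-0.4],[-0.0007,-0.0008,0.022,0,-0.4],[-0.0007,-0.0008,0.022,0,-0.4],[-0.0007,-0.0008,0.022,0,-0.4]]]}}

```text
clock: 12.5
position: [0.4996, -0.0221, 0.0435]
ee_rot: [-0.0, 0.707, 0.707, -0.0]
contact_force: [0.3, -0.2, -3.6]
width: 0.0509
gripper_force: 44.9
```

Emit:
{"fn": "move_arm", "kwargs": {"deltas": [[[0,0,0.0015,0,-0.4],[0,0,0.003,0,-0.4],[0,0,0.004,0,-0.4],[0,0,0.004,0,-0.4]]]}}

```text
clock: 12.9
position: [0.4995, -0.0221, 0.0403]
ee_rot: [-0.0, 0.707, 0.707, -0.0]
contact_force: [0.2, 0.0, -3.4]
width: 0.051
gripper_force: 44.9
```

Emit:
{"fn": "move_arm", "kwargs": {"deltas": [[[0,0,0.001,0,-0.4],[0,0,0.002,0,-0.4],[0,0,0.002,0,-0.4]]]}}

```text
clock: 13.2
position: [0.4995, -0.0222, 0.0387]
ee_rot: [-0.0, 0.707, 0.707, -0.0]
contact_force: [0.7, 0.2, -3.7]
width: 0.051
gripper_force: 44.9
```

Emit:
{"fn": "move_arm", "kwargs": {"deltas": [[[0,0,0.001,0,-0.4],[0,0,0.002,0,-0.4],[0,0,0.002,0,-0.4]]]}}

```text
clock: 13.5
position: [0.4995, -0.0222, 0.0371]
ee_rot: [-0.0, 0.707, 0.707, -0.0]
contact_force: [-0.1, 0.0, -3.9]
width: 0.051
gripper_force: 44.9
```

Emit:
{"fn": "move_arm", "kwargs": {"deltas": [[[0,0,0.001,0,-0.4],[0,0,0.0015,0,-0.4],[0,0,0.0015,0,-0.4]]]}}

```text
clock: 13.8
position: [0.4995, -0.0222, 0.0359]
ee_rot: [-0.0, 0.707, 0.707, -0.0]
contact_force: [0.3, 0.4, -5.1]
width: 0.051
gripper_force: 44.9
```

Emit:
{"fn": "move_arm", "kwargs": {"deltas": [[[0,0,0.001,0,-0.4],[0,0,0.0012,0,-0.4],[0,0,0.0012,0,-0.4]]]}}

```text
clock: 14.1
position: [0.4996, -0.0222, 0.035]
ee_rot: [-0.0, 0.707, 0.707, 0.0]
contact_force: [0.3, -0.7, -3.3]
width: 0.0511
gripper_force: 44.9
```

Emit:
{"fn": "move_arm", "kwargs": {"deltas": [[[0,0,0.0008,0,-0.4],[0,0,0.0012,0,-0.4],[0,0,0.0012,0,-0.4]]]}}

```text
clock: 14.4
position: [0.4997, -0.0223, 0.0343]
ee_rot: [0.0, 0.707, 0.707, 0.0]
contact_force: [-1.1, -0.6, -0.7]
width: 0.0516
gripper_force: 45.1
```

Emit:
{"fn": "move_arm", "kwargs": {"deltas": [[[0,0,0.0006,0,-0.4],[0,0,0.0008,0,-0.4],[0,0,0.0008,0,-0.4]]]}}

```text
clock: 14.7
position: [0.4998, -0.0223, 0.0342]
ee_rot: [0.0, 0.707, 0.707, 0.0]
contact_force: [-2.2, 0.2, 6.0]
width: 0.0513
gripper_force: 46.5
```

Emit:
{"fn": "move_arm", "kwargs": {"deltas": [[[0,0,-0.001,0,-0.4],[0,0,-0.001,0,-0.2],[0,0,-0.001,0,0],[0,0,-0.001,0,0.1],[0,0,-0.001,0,0.1],[0,0,-0.01,0,0.1],[0,0,-0.04,0,0.1],[0,0,-0.09,0,0.1],[0,0,-0.14,0,0.1],[0,0,-0.19,0,-0.4],[0,0,-0.21,0,-1],[0,0,-0.21,0,-1]]], "squeeze": 20}}

```text
clock: 15.9
position: [0.502, -0.0224, 0.2047]
ee_rot: [0.003, 0.707, 0.707, 0.002]
contact_force: [-0.2, 0.0, 0.2]
width: 0.0795
gripper_force: 0.0
```

```bash
python3 - <<'E'
from well import *
s=manip.get_state();im=manip.get_image('wrist');cv2.imwrite('pics/t2.png',im[...,::-1])
print(s['clock'],s['position'],s['contact_force'])
c=s['position'][:2];st=s
k=blobs(mask(im,*COL['teal']),300)[0];P=cv2.convexHull(k)[:,0];print('teal',circ(cast('wrist',P,.0539,s)))
k=blobs(mask(im,*COL['lilac']),800)[0];P=cv2.convexHull(k)[:,0];print('lil',circ(cast('wrist',P,.0773,s)))
print('well',well(im,s,c,.0593,0,360))
# small red lid in scene/side
for n in('scene','side'):
    im=cv2.imread(f"pics/{n}0.png")[...,::-1].copy()
    for k in blobs(mask(im,(0,75,30),(8,255,255))|mask(im,(172,75,30),(180,255,255)),60):
        kk=k[:,0];print(n,cv2.boundingRect(k),'top',kk[kk[:,1].argmin()],'cen',kk.mean(0).round(1),'lo',kk[kk[:,1].argmax()],'L',kk[kk[:,0].argmin()],'R',kk[kk[:,0].argmax()])
E
```

```text
15.9 [ 0.50198205 -0.02241653  0.20467358] [-0.22609439  0.00290731  0.17615936]
teal (array([ 0.49959681, -0.02152471,  0.08012005]), np.float64(0.00018066053174832888))
lil (array([ 0.49890464, -0.02159898,  0.0713003 ]), np.float64(8.706110842453068e-05))
well ((array([ 0.49892029, -0.02228403,  0.03097741]), np.float64(0.0003325656902264289)), 180)
scene (183, 270, 65, 52) top [236 270] cen [218.8 294. ] lo [211 321] L [183 290] R [247 296]
scene (331, 169, 38, 45) top [346 169] cen [351.1 189.5] lo [341 213] L [331 192] R [368 196]
scene (168, 188, 23, 22) top [177 188] cen [180.  200.3] lo [180 209] L [168 194] R [190 207]
scene (498, 350, 34, 28) top [526 350] cen [514.1 364.6] lo [502 377] L [498 373] R [531 356]
scene (468, 377, 25, 24) top [483 377] cen [480.1 387.3] lo [475 400] L [468 390] R [492 389]
side (359, 176, 20, 15) top [366 176] cen [369.5 183.5] lo [365 190] L [359 183] R [378 184]
```

```bash
python3 - <<'E'
from h import *
print(cast('scene',[[351,190],[346,169],[341,213],[368,196],[331,192]],.05).round(3))
# side: red mask weaker near (570/800)
im=cv2.imread("pics/side0.png")[...,::-1].copy();h=cv2.cvtColor(im,cv2.COLOR_RGB2HSV)
m=mask(im,(0,60,20),(12,255,255))|mask(im,(168,60,20),(180,255,255))
for k in blobs(m,30):kk=k[:,0];print(cv2.boundingRect(k),kk.mean(0).round())
a,b=rays('scene',[[351,190]]);c,d=rays('side',[[403,290]])
E
```

```text
[[0.553 0.245 0.05 ]
 [0.479 0.277 0.05 ]
 [0.61  0.179 0.05 ]
 [0.589 0.272 0.05 ]
 [0.538 0.194 0.05 ]]
(359, 176, 20, 15) [370. 184.]
(240, 279, 10, 13) [243. 284.]
```

Emit:
{"fn": "move_arm", "kwargs": {"deltas": [[[0.03,0.01,-0.01,0,-1],[0.08,0.03,-0.025,0,-1],[0.13,0.05,-0.025,0,-1],[0.18,0.07,-0.025,0,-1],[0.215,0.075,-0.025,0,-1],[0.215,0.075,-0.025,0,-1],[0.215,0.075,-0.025,0,-1]]]}}

```text
clock: 16.65
position: [0.5585, 0.15, 0.2192]
ee_rot: [-0.001, 0.707, 0.708, -0.002]
contact_force: [-0.4, 0.4, -0.5]
width: 0.0854
gripper_force: 0.0
```

```bash
python3 - <<'E'
from h import *
s=manip.get_state();im=manip.get_image('wrist');cv2.imwrite('pics/s1.png',im[...,::-1])
print(s['clock'],s['position'],s['ee_rot'])
np.save('s1p.npy',np.r_[s['position'],s['ee_rot']])
E
```

```text
16.65 [0.55853931 0.14999119 0.21924308] [-0.0009461   0.70655534  0.70765477 -0.00183557]
```

View pics/s1.png

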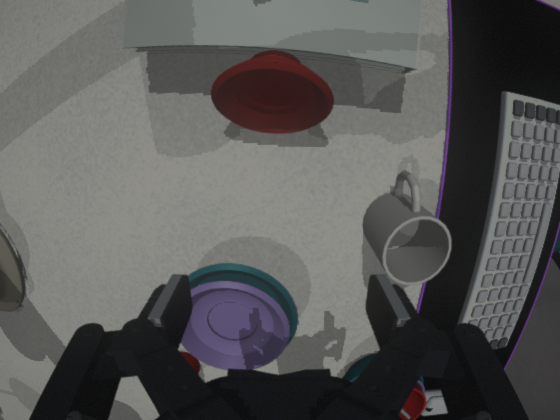

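```bash
python3 - <<'E'
from h import *
a=np.load('s1p.npy');st=dict(position=a[:3],ee_rot=a[3:])
im=cv2.imread('pics/s1.png')[...,::-1].copy()
m=mask(im,(0,75,20),(8,255,255))|mask(im,(172,75,20),(180,255,255))
for k in blobs(m,800):
    x,y,w,h=cv2.boundingRect(k);kk=k[:,0]
    print((x,y,w,h))
    if y<150:
        pts=[kk[kk[:,0].argmin()],kk[kk[:,0].argmax()],kk[kk[:,1].argmax()]]
        L,R,B=pts;print(pts)
        print('LR z.0502',cast('wrist',[L,R],.0502,st).round(4),'mid',cast('wrist',[L,R],.0502,st).mean(0).round(4))
        print('B z0',cast('wrist',[B],.0,st).round(4))
        # upper contour by column
        print([(c,kk[kk[:,0]==c][:,1].min()) for c in range(215,335,10)])
print('mug',cast('wrist',[[386,245],[451,245],[418,283]],.092,st).round(3))
# books edge: gradient rows
g=cv2.cvtColor(im,cv2.COLOR_RGB2GRAY).astype(int)
E=[]
for c in list(range(155,215,6))+list(range(325,400,6)):
    col=g[35:85,c];i=np.argmin(np.diff(col[::1]));E.append((c,35+i+.5))
E=np.array(E);print(E[::3].tolist())
P=cast('wrist',E,.06,st);f=np.polyfit(P[:,0],P[:,1],1);print('edge',f,np.abs(np.polyval(f,P[:,0])-P[:,1]).max(),np.polyval(f,.56))
E
```

```text
(211, 50, 123, 83)
[array([211,  90], dtype=int32), array([333, 102], dtype=int32), array([266, 132], dtype=int32)]
LR z.0502 [[0.4888 0.2501 0.0502]
 [0.6117 0.2373 0.0502]] mid [0.5502 0.2437 0.0502]
B z0 [[0.5421 0.2011 0.    ]]
[(215, np.int32(80)), (225, np.int32(70)), (235, np.int32(65)), (245, np.int32(61)), (255, np.int32(55)), (265, np.int32(51)), (275, np.int32(50)), (285, np.int32(52)), (295, np.int32(57)), (305, np.int32(66)), (315, np.int32(73)), (325, np.int32(82))]
mug [[0.666 0.099 0.092]
 [0.744 0.097 0.092]
 [0.712 0.051 0.092]]
[[155.0, 45.5], [173.0, 44.5], [191.0, 44.5], [209.0, 44.5], [337.0, 54.5], [355.0, 57.5], [373.0, 59.5], [391.0, 63.5]]
edge [-0.08579572  0.33791484] 0.0005636847230680031 0.2898692353605856
```

Emit:
{"fn": "move_arm", "kwargs": {"deltas": [[[0.02,-0.002,0,0.07,-1],[0.04,-0.004,0,0.14,-0.5],[0.06,-0.006,0,0.21,0],[0.08,-0.008,0,0.28,0.2],[0.1,-0.0106,0.0,0.35,0.2],[0.12,-0.0106,0.01,0.42,0.2],[0.14,-0.0106,0.03,0.49,0.2],[0.1525,-0.0106,0.05,0.56,0.2],[0.1525,-0.0106,0.065,0.63,0.2],[0.1525,-0.0106,0.08,0.7,0.2],[0.1525,-0.0106,0.088,0.77,0.2],[0.1525,-0.0106,0.088,0.791,0.2]]]}}

```text
clock: 17.9
position: [0.5501, 0.2696, 0.1492]
ee_rot: [0.001, 0.999, -0.046, -0.002]
contact_force: [0.4, 0.5, 1.3]
width: 0.0343
gripper_force: 0.0
```

```bash
python3 - <<'E'
from h import *
s=manip.get_state();print(s['position'],s['qpos'].round(2))
im=manip.get_image('wrist');cv2.imwrite('pics/s2.png',im[...,::-1])
q=np.array(s['ee_rot']);R=Rn.from_quat(q[[1,2,3,0]]).as_matrix();print('xdir',np.degrees(np.arctan2(R[1,0],R[0,0])))
m=mask(im,(0,75,15),(8,255,255))|mask(im,(172,75,15),(180,255,255))
for k in blobs(m,400):
    kk=k[:,0];print(cv2.boundingRect(k),cv2.contourArea(k))
    P=cast('wrist',kk,.1,s);b=np.array([.0855,.9963]);e=np.array([.9963,-.0855])
    print('b range at z.1',(P[:,:2]@b).min().round(4),(P[:,:2]@b).max().round(4),'e',(P[:,:2]@e).min().round(4),(P[:,:2]@e).max().round(4))
    i=(P[:,:2]@b).argmax();print(kk[i],P[i])
# row/col profile of redness around top
h=cv2.cvtColor(im,cv2.COLOR_RGB2HSV)
for r in range(120,340,20):
    c=np.where(m[r]>0)[0];print(r,(c.min(),c.max(),len(c)) if len(c) else None)
E
```

```text
[0.55011277 0.26964753 0.14919376] [ 0.34  0.37  1.52 -0.    1.25  2.  ]
xdir -5.232898666365541
(254, 129, 95, 143) 9306.5
b range at z.1 0.2681 0.3323 e 0.489 0.5924
[254 203] [0.56870471 0.28469503 0.1       ]
120 None
140 (np.int64(299), np.int64(337), 39)
160 (np.int64(279), np.int64(346), 68)
180 (np.int64(258), np.int64(348), 91)
200 (np.int64(254), np.int64(347), 93)
220 (np.int64(261), np.int64(342), 82)
240 (np.int64(272), np.int64(334), 63)
260 (np.int64(282), np.int64(319), 38)
280 None
300 None
320 None
```

```bash
python3 - <<'E'
from well import *
s=manip.get_state();im=cv2.imread('pics/s2.png')[...,::-1].copy()
b=np.array([.0855,.9963]);e=np.array([.9963,-.0855])
C=cast('wrist',[[318,129],[305,272]],.0502,s)[:,:2];print('e',C@e,(C@e).mean(),'b',C@b)
e0=(C@e).mean();W=lambda bb,z:np.r_[e0*e+bb*b,z]
pv=.3367-.0335
Q=np.array([W(pv+.0162,.101),W(pv+.0086,.0986),W(pv-.0549,0),W(.3367,.06),W(pv+.0344,.0491)])
print('outer,inner,low,book,ring',proj(Q,s).round(1))
u=proj(Q[:1],s)[0];print('TCP e,b',s['position'][:2]@e,s['position'][:2]@b)
g=cv2.cvtColor(im,cv2.COLOR_RGB2GRAY)
for r in(150,165,205,235,250):print(r,g[r,245:356:3])
E
```

```text
e [0.58875945 0.45969173] 0.5242255898487723 b [0.28372713 0.29167916]
outer,inner,low,book,ring [[273.5 228.3]
 [284.3 226.9]
 [345.4 189.9]
 [253.  209.6]
 [252.9 205.4]]
TCP e,b 0.5254028079325707 0.31587521425029536
150 [124 124 101  80  87  86  84  86  87  86  87  84  85  86  72  45  49  47
  47  46  43  41  42  43  43  44  44  46  46  48  49  50  51  96 105 104
 105]
165 [124 124 105  79  85  87  85  82  45  42  44  45  46  47  49  49  48  44
  43  42  43  41  40  41  41  43  44  45  46  48  49  50  50  52  74 104
 106]
205 [123 122 122  61  44  58  61  51  51  49  54  51  50  49  38  39  41  42
  40  39  40  41  40  41  44  41  42  50  52  52  52  53  54  54 100 105
 105]
235 [122 122 121  86  77  87  87  87  71  49  52  52  51  51  39  39  37  37
  38  39  38  38  40  41  42  43  46  48  48  49  51 135 144 127 108 144
 151]
250 [121 122 121 100  76  83  86  85  86  86  84  52  50  49  48  36  37  37
  39  39  40  40  42  42  43  44  45  45  84 150 152 147 152 153 149 150
 150]
```

Emit:
{"fn": "move_arm", "kwargs": {"deltas": [[[-0.0015,-0.0026,0,0,0.2],[-0.0015,-0.0026,0.02,0,0.2],[-0.0015,-0.0026,0.045,0,0.2],[-0.0015,-0.0026,0.07,0,0.2],[-0.0015,-0.0026,0.09,0,0.2],[-0.0015,-0.0026,0.1,0,0.2],[-0.0015,-0.0026,0.1,0,0.2]]]}}

```text
clock: 18.65
position: [0.5494, 0.2733, 0.0701]
ee_rot: [0.0, 0.999, -0.043, -0.001]
contact_force: [-0.1, -0.7, 0.9]
width: 0.0345
gripper_force: 0.0
```

Emit:
{"fn": "move_arm", "kwargs": {"deltas": [[[0,0,0,0,0.35],[0,0,0,0,0.45],[0,0,0,0,0.5],[0,0,0,0,0.55],[0,0,0,0,0.55]]]}}

```text
clock: 19.15
position: [0.5503, 0.2741, 0.0715]
ee_rot: [-0.0, 0.999, -0.043, 0.0]
contact_force: [-0.3, 0.2, 0.3]
width: 0.0193
gripper_force: 0.0
```

Emit:
{"fn": "move_arm", "kwargs": {"deltas": [[[0,0.002,0,0,0.6],[0,0.002,0,0,0.65],[0,0.002,0,0,0.7],[0,0.002,0,0,0.75],[0,0.002,0,0,0.8],[0,0.002,0,0,0.85],[0,0.002,0,0,0.9],[0,0.002,0,0,0.9]]], "squeeze": 20}}

```text
clock: 19.95
position: [0.5499, 0.2725, 0.0708]
ee_rot: [-0.0, 0.999, -0.043, -0.0]
contact_force: [-0.5, -0.1, -2.1]
width: 0.0086
gripper_force: 18.0
```

Emit:
{"fn": "move_arm", "kwargs": {"deltas": [[[0,0,0,0,0.95],[0,0.003,-0.005,0,0.95],[0,0.01,-0.015,0,0.95],[0,0.025,-0.025,0,0.95],[0,0.05,-0.03,0,0.95],[0,0.08,-0.03,0,0.95],[0,0.11,-0.03,0,0.95],[0,0.135,-0.03,0,0.95],[0,0.148,-0.02,0,0.95],[0,0.148,-0.01,0,0.95],[0,0.148,-0.005,0,0.95],[0,0.148,-0.005,0,0.95]]], "squeeze": 40}}

```text
clock: 21.15
position: [0.5392, 0.155, 0.074]
ee_rot: [-0.0, 0.999, -0.043, -0.001]
contact_force: [-0.3, -0.3, -2.5]
width: 0.0072
gripper_force: 38.7
```

```bash
python3 - <<'E'
from well import *
s=manip.get_state();p=s['position'];print(p,s['contact_force'],s['moment'],s['width'])
b=np.array([.0855,.9963]);e=np.array([.9963,-.0855]);print('e,b',p[:2]@e,p[:2]@b)
# tilt check: low rim and pivot seen in side/scene
for n in('scene','side','wrist'):
    im=manip.get_image(n);cv2.imwrite(f'pics/h_{n}.png',im[...,::-1])
    m=mask(im,(0,75,15),(8,255,255))|mask(im,(172,75,15),(180,255,255))
    for k in blobs(m,150):
        kk=k[:,0];print(n,cv2.boundingRect(k),cv2.contourArea(k),'lo',kk[kk[:,1].argmax()])
E
```

```text
[0.5391528  0.15501814 0.07401188] [-0.34067522 -0.32566396 -2.50522181] [0.05546152 0.08041075 0.01214263] 0.007237038267750687
e,b 0.5239038841573462 0.200542138424421
scene (182, 264, 65, 60) 2399.0 lo [208 323]
scene (168, 188, 24, 32) 512.0 lo [177 219]
scene (303, 185, 23, 34) 312.0 lo [310 218]
side (359, 176, 18, 19) 153.5 lo [365 194]
wrist (257, 142, 133, 184) 15399.5 lo [284 325]
```

```bash
python3 - <<'E'
from well import *
s=manip.get_state();p=s['position']
b=np.array([.0855,.9963]);e=np.array([.9963,-.0855]);e0=p[:2]@e;b0=p[:2]@b
for th in(30,38,45,55):
  for dz in(.026,.032):
    t=np.radians(th);a=np.linspace(0,2*np.pi,200);r=.062
    u=-r+r*np.cos(a)  # along u from top lip
    P=np.c_[np.outer(e0+r*np.sin(a),e)+np.outer(b0+.004+u*np.cos(t),b),p[2]+dz+u*np.sin(t)]
    q=proj(P,s);print(th,dz,'x',q[:,0].min().round(),q[:,0].max().round(),'y',q[:,1].min().round(),q[:,1].max().round(),'lo z',P[:,2].min().round(3))
E
```

```text
30 0.026 x 271.0 426.0 y 148.0 343.0 lo z 0.039
30 0.032 x 270.0 430.0 y 149.0 349.0 lo z 0.045
38 0.026 x 271.0 407.0 y 146.0 339.0 lo z 0.025
38 0.032 x 270.0 410.0 y 147.0 346.0 lo z 0.031
45 0.026 x 271.0 389.0 y 144.0 336.0 lo z 0.013
45 0.032 x 270.0 392.0 y 145.0 343.0 lo z 0.019
55 0.026 x 271.0 364.0 y 142.0 333.0 lo z -0.001
55 0.032 x 270.0 366.0 y 143.0 340.0 lo z 0.005
```

Emit:
{"fn": "move_arm", "kwargs": {"deltas": [[[0,0,0.0025,0,0.95],[0,0,0.005,0,0.95],[0,0,0.0055,0,0.95],[0,0,0.0055,0,0.95]]]}}

```text
clock: 21.7
position: [0.5397, 0.1545, 0.0705]
ee_rot: [0.0, 0.999, -0.043, -0.0]
contact_force: [-0.4, -0.5, -2.5]
width: 0.0067
gripper_force: 38.7
```

Emit:
{"fn": "move_arm", "kwargs": {"deltas": [[[0,0,0.0015,0,0.95],[0,0,0.0025,0,0.95],[0,0,0.0025,0,0.95]]]}}

```text
clock: 22.0
position: [0.54, 0.1545, 0.0688]
ee_rot: [-0.0, 0.999, -0.043, 0.0]
contact_force: [-0.1, -0.4, -1.1]
width: 0.0067
gripper_force: 38.6
```

Emit:
{"fn": "move_arm", "kwargs": {"deltas": [[[0,0,0.001,0,0.95],[0,-0.004,0.002,0,0.9],[0,-0.008,0.0035,0,0.85],[0,-0.011,0.005,0,0.8],[0,-0.0145,0.007,0,0.78],[0,-0.018,0.0093,0,0.76],[0,-0.022,0.0116,0,0.74],[0,-0.0255,0.014,0,0.73],[0,-0.0255,0.014,0,0.73]]], "squeeze": 20}}

```text
clock: 22.9
position: [0.5414, 0.1752, 0.057]
ee_rot: [-0.0, 0.999, -0.043, -0.0]
contact_force: [-0.3, 0.5, -0.5]
width: 0.0112
gripper_force: 0.2
```

```bash
cat > tilt.py <<'E'
from well import *
s=manip.get_state();p=s['position'];print(s['clock'],p,s['contact_force'].round(1),s['width'],s['gripper_force'])
b=np.array([.0855,.9963]);e=np.array([.9963,-.0855]);print('e,b',p[:2]@e,p[:2]@b)
im=manip.get_image('wrist')
m=mask(im,(0,75,15),(8,255,255))|mask(im,(172,75,15),(180,255,255))
k=blobs(m,400)[0];print(cv2.boundingRect(k));x,y,w,h=cv2.boundingRect(k);kk=k[:,0]
R=kk[kk[:,0]==kk[:,0].max()].mean(0)
e0=p[:2]@e
for th in(0,10,20,30,38,45):
    # lid standing on pivot of unknown b: low rim height known for each tilt
    t=np.radians(th);z=.0446*np.cos(t)-.032*np.sin(t)
    lb=cast('wrist',[R],z,s)[0,:2]@b;lip=lb+.124*np.cos(t);print(th,'low rim b %.4f lip b %.4f z %.4f pivot %.4f'%(lb,lip,z+.124*np.sin(t),lb+.032*np.cos(t)+.0446*np.sin(t)))
E
python3 tilt.py
```

```text
22.9 [0.54136286 0.17518087 0.05704485] [-0.3  0.5 -0.5] 0.011191861672053983 0.2082570052877486
e,b 0.5243818493199431 0.22081922416318583
(266, 144, 156, 190)
0 low rim b 0.1343 lip b 0.2583 z 0.0446 pivot 0.1663
10 low rim b 0.1312 lip b 0.2533 z 0.0599 pivot 0.1705
20 low rim b 0.1275 lip b 0.2441 z 0.0734 pivot 0.1729
30 low rim b 0.1234 lip b 0.2308 z 0.0846 pivot 0.1734
38 low rim b 0.1198 lip b 0.2175 z 0.0918 pivot 0.1725
45 low rim b 0.1166 lip b 0.2043 z 0.0966 pivot 0.1707
```

Emit:
{"fn": "move_arm", "kwargs": {"deltas": [[[0,-0.006,0.003,0,0.72],[0,-0.012,0.0065,0,0.7],[0,-0.0165,0.01,0,0.68],[0,-0.021,0.013,0,0.66],[0,-0.0245,0.017,0,0.64],[0,-0.028,0.0215,0,0.62],[0,-0.031,0.0257,0,0.6],[0,-0.034,0.03,0,0.58],[0,-0.034,0.03,0,0.58]]]}}

```text
clock: 23.85
position: [0.5436, 0.2022, 0.0329]
ee_rot: [-0.0, 0.999, -0.043, -0.0]
contact_force: [0.4, 0.8, 1.3]
width: 0.018
gripper_force: 0.5
```

```bash
python3 tilt.py
```

```text
23.85 [0.54357084 0.20218478 0.032866  ] [0.4 0.8 1.3] 0.01796326310511616 0.4549398801452753
e,b 0.5242728250262569 0.24791199993254218
(260, 148, 209, 192)
0 low rim b 0.1408 lip b 0.2648 z 0.0446 pivot 0.1728
10 low rim b 0.1363 lip b 0.2584 z 0.0599 pivot 0.1756
20 low rim b 0.1310 lip b 0.2475 z 0.0734 pivot 0.1763
30 low rim b 0.1251 lip b 0.2324 z 0.0846 pivot 0.1751
38 low rim b 0.1199 lip b 0.2176 z 0.0918 pivot 0.1726
45 low rim b 0.1152 lip b 0.2029 z 0.0966 pivot 0.1694
```

Emit:
{"fn": "move_arm", "kwargs": {"deltas": [[[0,-0.003,0.0048,0,0.56],[0,-0.0055,0.0095,0,0.54],[0,-0.0085,0.0143,0,0.51],[0,-0.0112,0.019,0,0.48],[0,-0.012,0.019,0,0.46],[0,-0.012,0.019,0,0.44]]]}}

```text
clock: 24.5
position: [0.5446, 0.2115, 0.0181]
ee_rot: [0.0, 0.999, -0.043, -0.0]
contact_force: [-0.1, 0.5, 0.5]
width: 0.0238
gripper_force: 0.0
```

```bash
python3 tilt.py
```

```text
24.5 [0.54463655 0.21147197 0.01807267] [-0.1  0.5  0.5] 0.023846025495773766 0.0
e,b 0.5245405370796381 0.2572559531603148
(266, 152, 226, 200)
0 low rim b 0.1436 lip b 0.2676 z 0.0446 pivot 0.1756
10 low rim b 0.1383 lip b 0.2605 z 0.0599 pivot 0.1776
20 low rim b 0.1321 lip b 0.2486 z 0.0734 pivot 0.1774
30 low rim b 0.1251 lip b 0.2325 z 0.0846 pivot 0.1751
38 low rim b 0.1191 lip b 0.2168 z 0.0918 pivot 0.1717
45 low rim b 0.1136 lip b 0.2012 z 0.0966 pivot 0.1677
```

Emit:
{"fn": "move_arm", "kwargs": {"deltas": [[[0,0,-0.015,0,0.44],[0,0,-0.05,0,0.44],[0,0,-0.1,0,0.3],[0,0.02,-0.15,0,0],[0,0.05,-0.175,0,-0.5],[0,0.0646,-0.175,0,-1],[0,0.0646,-0.175,0,-1],[0,0.0646,-0.175,0,-1],[0,0.0646,-0.175,0,-1]]]}}

```text
clock: 25.45
position: [0.5394, 0.1605, 0.1569]
ee_rot: [-0.0, 0.999, -0.043, -0.001]
contact_force: [-0.1, 0.0, -0.2]
width: 0.0854
gripper_force: 0.0
```

```bash
cat > small.py <<'E'
from well import *
s=manip.get_state();p=s['position'];print(s['clock'],p,s['ee_rot'].round(4))
im=manip.get_image('wrist');cv2.imwrite('pics/sm.png',im[...,::-1])
m=mask(im,(0,75,15),(8,255,255))|mask(im,(172,75,15),(180,255,255))
c=None
for k in blobs(m,1500):
    P=cast('wrist',cv2.convexHull(k)[:,0],.0446,s);r=circ(P);print(cv2.boundingRect(k),r)
    if abs(r[0][2]-.061)<.004:c=r[0][:2]
if c is not None:
    w=well(im,s,c,.031,0,360);print('well',w)
    q=np.array(s['ee_rot']);R=Rn.from_quat(q[[1,2,3,0]]).as_matrix()
    for t in(c,w[0][0][:2]):print('tool dxy /.8',(R.T@np.r_[t-p[:2],0]/.8).round(4))
E
python3 small.py
```

```text
25.45 [0.53942964 0.16045183 0.15685456] [-0.      0.9991 -0.0428 -0.0013]
(214, 125, 138, 133) (array([0.54337723, 0.15632601, 0.0613961 ]), np.float64(9.726344261721354e-05))
well ((array([0.54337396, 0.15605291, 0.03103338]), np.float64(0.00026329860835313347)), 139)
tool dxy /.8 [ 0.0054  0.0047 -0.    ]
tool dxy /.8 [ 0.0054  0.0051 -0.    ]
```

Emit:
{"fn": "move_arm", "kwargs": {"deltas": [[[0.0054,0.005,0,0,-0.5],[0.0054,0.005,0.01,0,0.05],[0.0054,0.005,0.03,0,0.05],[0.0054,0.005,0.07,0,0.05],[0.0054,0.005,0.11,0,0.05],[0.0054,0.005,0.14,0,0.05],[0.0054,0.005,0.155,0,0.05],[0.0054,0.005,0.165,0,0.05],[0.0054,0.005,0.172,0,0.05],[0.0054,0.005,0.178,0,0.05],[0.0054,0.005,0.178,0,0.05]]]}}

```text
clock: 26.6
position: [0.5445, 0.1556, 0.016]
ee_rot: [-0.0, 0.999, -0.043, 0.0]
contact_force: [-0.6, -0.5, 0.3]
width: 0.0408
gripper_force: 0.0
```

Emit:
{"fn": "move_arm", "kwargs": {"deltas": [[[0,0,0.0015,0,0.05],[0,0,0.003,0,0.05],[0,0,0.0035,0,0.05],[0,0,0.0035,0,0.05]]]}}

```text
clock: 27.0
position: [0.5444, 0.1556, 0.0133]
ee_rot: [-0.0, 0.999, -0.043, 0.0]
contact_force: [-0.4, -0.1, 0.2]
width: 0.0405
gripper_force: 0.0
```

Emit:
{"fn": "move_arm", "kwargs": {"deltas": [[[-0.0013,-0.0006,0.0015,0,0.05],[-0.0013,-0.0006,0.003,0,0.05],[-0.0013,-0.0006,0.0045,0,0.05],[-0.0013,-0.0006,0.0055,0,0.05],[-0.0013,-0.0006,0.0055,0,0.05]]]}}

```text
clock: 27.5
position: [0.5432, 0.1562, 0.0085]
ee_rot: [0.0, 0.999, -0.043, -0.0]
contact_force: [-0.7, -0.0, -0.3]
width: 0.0405
gripper_force: 0.0
```

Emit:
{"fn": "move_arm", "kwargs": {"deltas": [[[0,0,0.001,0,0.05],[0,0,0.0013,0,0.05],[0,0,0.0013,0,0.05]]]}}

```text
clock: 27.8
position: [0.5432, 0.1561, 0.0076]
ee_rot: [0.0, 0.999, -0.043, 0.0]
contact_force: [0.6, -0.3, 0.2]
width: 0.0406
gripper_force: 0.0
```

Emit:
{"fn": "move_arm", "kwargs": {"deltas": [[[0,0,0.0005,0,0.0],[0,0,0.001,0,-0.1],[0,0,0.001,0,-0.15],[0,0,0.001,0,-0.2],[0,0,0.001,0,-0.25],[0,0,0.001,0,-0.25]]], "squeeze": 20}}

```text
clock: 28.4
position: [0.5434, 0.1562, 0.0068]
ee_rot: [-0.0, 0.999, -0.043, 0.0]
contact_force: [0.3, 0.8, -0.3]
width: 0.0497
gripper_force: 20.4
```

Emit:
{"fn": "move_arm", "kwargs": {"deltas": [[[0,0,0,0,-0.4],[0,0,-0.002,0,-0.4],[0,0,-0.006,0,-0.4],[0,0,-0.012,0,-0.4],[0,0,-0.02,0,-0.4],[0,0,-0.02,0,-0.4]]], "squeeze": 45}}

```text
clock: 29.0
position: [0.5442, 0.1563, 0.024]
ee_rot: [-0.0, 0.999, -0.043, 0.001]
contact_force: [0.2, 0.5, -1.6]
width: 0.0513
gripper_force: 44.6
```

Emit:
{"fn": "move_arm", "kwargs": {"deltas": [[[0,0,-0.02,0,-0.4],[0,0,-0.05,0,-0.4],[-0.01,0.01,-0.09,0,-0.4],[-0.03,0.04,-0.13,0,-0.4],[-0.055,0.08,-0.17,0,-0.4],[-0.08,0.12,-0.2,0,-0.4],[-0.105,0.16,-0.22,0,-0.4],[-0.13,0.195,-0.221,0,-0.4],[-0.146,0.22,-0.221,0,-0.4],[-0.146,0.227,-0.221,0,-0.4],[-0.146,0.227,-0.221,0,-0.4],[-0.146,0.227,-0.221,0,-0.4]]]}}

```text
clock: 30.2
position: [0.4121, -0.0143, 0.1997]
ee_rot: [-0.0, 0.999, -0.043, 0.0]
contact_force: [-0.9, 0.4, -2.6]
width: 0.051
gripper_force: 44.9
```

```bash
cat > rel.py <<'E'
from well import *
s=manip.get_state();p=s['position'];print(s['clock'],p,s['contact_force'].round(1),s['width'])
im=manip.get_image('wrist');cv2.imwrite('pics/rel.png',im[...,::-1])
zo=p[2]-.0068
k=blobs(mask(im,*COL['lilac']),500)[0];P=cv2.convexHull(k)[:,0];print('lil box',cv2.boundingRect(k))
lw=well(im,s,(.4990,-.0223),.059,0,360);print('lilac well',lw,well(im,s,(.4990,-.0223),.059,-90,90))
k=blobs(mask(im,*COL['teal']),300)[0];T=cast('wrist',cv2.convexHull(k)[:,0],.0539,s);T=T[T[:,0]>.48];print('teal',circ(T))
hw=well(im,s,p[:2],zo+.031,0,360);hf=well(im,s,p[:2],zo+.031,-80,70);print('held',hw,hf)
m=mask(im,(0,75,15),(8,255,255))|mask(im,(172,75,15),(180,255,255))
k=max(blobs(m,1500),key=cv2.contourArea);P=cv2.convexHull(k)[:,0];P=cast('wrist',P[P[:,1]<260],zo+.0446,s);print('held rim',cv2.boundingRect(k),circ(P))
E
python3 rel.py
```

```text
30.2 [ 0.41212833 -0.01427386  0.19967264] [-0.9  0.4 -2.6] 0.05101396307764979
lil box (198, 21, 163, 147)
lilac well ((array([ 0.4989529 , -0.02228968,  0.03104579]), np.float64(0.00023971701788792245)), 180) ((array([ 0.49934886, -0.02223643,  0.03078422]), np.float64(0.00020832720660246106)), 90)Traceback (most recent call last):
  File "rel.py", line 7, in <module>
    k=blobs(mask(im,*COL['teal']),300)[0];T=cast('wrist',cv2.convexHull(k)[:,0],.0539,s);T=T[T[:,0]>.48];print('teal',circ(T))
      ~~~~~~~~~~~~~~~~~~~~~~~~~~~~~~~~^^^
IndexError: list index out of range
```

```bash
sed -i '/teal/d' rel.py; python3 rel.py
```

```text
30.25 [ 0.41210098 -0.01411614  0.19956254] [ 0.3  0.5 -2.3] 0.05099072439404034
lil box (198, 21, 163, 147)
lilac well ((array([ 0.49893975, -0.02232279,  0.03104161]), np.float64(0.00023526648467392836)), 180) ((array([ 0.49931674, -0.02228443,  0.03079788]), np.float64(0.00018957195113092628)), 90)
held ((array([ 0.41136359, -0.01379042,  0.03064258]), np.float64(0.0016359943515091688)), 158) ((array([ 0.40891394, -0.01351353,  0.03229818]), np.float64(0.0018669588202165687)), 53)
held rim (148, 163, 261, 212) (array([ 0.4114162 , -0.01382944,  0.06171014]), np.float64(5.067548638439575e-05))
```

Emit:
{"fn": "move_arm", "kwargs": {"deltas": [[[0.02,0.001,0,0,-0.4],[0.05,0.0012,0,0,-0.4],[0.08,0.0012,0.01,0,-0.4],[0.1,0.0012,0.03,0,-0.4],[0.11,0.0012,0.06,0,-0.4],[0.11,0.0012,0.09,0,-0.4],[0.11,0.0012,0.115,0,-0.4],[0.11,0.0012,0.135,0,-0.4],[0.11,0.0012,0.147,0,-0.4],[0.11,0.0012,0.152,0,-0.4],[0.11,0.0012,0.152,0,-0.4],[0.11,0.0012,0.152,0,-0.4]]]}}

```text
clock: 31.5
position: [0.4999, -0.0233, 0.0786]
ee_rot: [0.0, 0.999, -0.043, 0.001]
contact_force: [-0.2, 0.9, -2.6]
width: 0.0514
gripper_force: 44.9
```

```bash
python3 - <<'E'
from h import *
s=manip.get_state();p=s['position'];print(p,s['contact_force'].round(1))
d=np.r_[np.array([.4997,-.0226])-p[:2],0];q=np.array(s['ee_rot']);print((Rn.from_quat(q[[1,2,3,0]]).as_matrix().T@d/.8).round(4))
E
```

```text
[ 0.49985575 -0.0233128   0.07861198] [-0.2  0.9 -2.6]
[-0.0003 -0.0009 -0.    ]
```

Emit:
{"fn": "move_arm", "kwargs": {"deltas": [[[-0.0003,-0.0008,0.003,0,-0.4],[-0.0003,-0.0008,0.006,0,-0.4],[-0.0003,-0.0008,0.009,0,-0.4],[-0.0003,-0.0008,0.011,0,-0.4],[-0.0003,-0.0008,0.011,0,-0.4]]]}}

```text
clock: 32.0
position: [0.4985, -0.0226, 0.069]
ee_rot: [-0.0, 0.999, -0.043, -0.0]
contact_force: [-0.4, 0.0, -2.0]
width: 0.0514
gripper_force: 44.9
```

Emit:
{"fn": "move_arm", "kwargs": {"deltas": [[[0,0,0.001,0,-0.4],[0,0,0.002,0,-0.4],[0,0,0.003,0,-0.4],[0,0,0.003,0,-0.4]]]}}

```text
clock: 32.4
position: [0.4987, -0.0226, 0.0667]
ee_rot: [-0.0, 0.999, -0.043, -0.0]
contact_force: [0.2, 0.7, -2.5]
width: 0.0514
gripper_force: 44.9
```

Emit:
{"fn": "move_arm", "kwargs": {"deltas": [[[0.0012,0,0,0,-0.4],[0.0012,0,0,0,-0.4],[0.0012,0,0.001,0,-0.4],[0.0012,0,0.0015,0,-0.4],[0.0012,0,0.0015,0,-0.4]]]}}

```text
clock: 32.9
position: [0.4996, -0.0227, 0.0655]
ee_rot: [-0.0, 0.999, -0.043, -0.0]
contact_force: [0.1, -0.2, -1.3]
width: 0.0511
gripper_force: 44.9
```

Emit:
{"fn": "move_arm", "kwargs": {"deltas": [[[0,0,0.001,0,-0.4],[0,0,0.0015,0,-0.4],[0,0,0.0015,0,-0.4]]]}}

```text
clock: 33.2
position: [0.4996, -0.0227, 0.0643]
ee_rot: [-0.0, 0.999, -0.043, -0.0]
contact_force: [-0.6, -0.2, -2.3]
width: 0.051
gripper_force: 44.9
```

Emit:
{"fn": "move_arm", "kwargs": {"deltas": [[[0,0,0.0008,0,-0.4],[0,0,0.0012,0,-0.4],[0,0,0.0012,0,-0.4]]]}}

```text
clock: 33.5
position: [0.4996, -0.0227, 0.0634]
ee_rot: [-0.0, 0.999, -0.043, -0.0]
contact_force: [0.2, 0.5, -2.7]
width: 0.0514
gripper_force: 44.9
```

Emit:
{"fn": "move_arm", "kwargs": {"deltas": [[[0,0,0.0006,0,-0.4],[0,0,0.001,0,-0.4],[0,0,0.001,0,-0.4]]]}}

```text
clock: 33.8
position: [0.4997, -0.0227, 0.0626]
ee_rot: [0.0, 0.999, -0.043, 0.0]
contact_force: [-0.8, -0.1, -1.9]
width: 0.0511
gripper_force: 44.9
```

Emit:
{"fn": "move_arm", "kwargs": {"deltas": [[[0,0,0.0006,0,-0.4],[0,0,0.001,0,-0.4],[0,0,0.001,0,-0.4]]]}}

```text
clock: 34.1
position: [0.4999, -0.0227, 0.0624]
ee_rot: [0.0, 0.999, -0.043, 0.0]
contact_force: [-1.7, 0.3, 5.4]
width: 0.0512
gripper_force: 46.2
```

Emit:
{"fn": "move_arm", "kwargs": {"deltas": [[[0,0,0.0004,0,-0.4],[0,0,0.0006,0,-0.4],[0,0,0.0006,0,-0.4]]]}}

```text
clock: 34.4
position: [0.4999, -0.0227, 0.0624]
ee_rot: [0.0, 0.999, -0.043, 0.001]
contact_force: [-2.5, 0.4, 7.7]
width: 0.0513
gripper_force: 47.1
```

Emit:
{"fn": "move_arm", "kwargs": {"deltas": [[[0,0,-0.0014,0,-0.4],[0,0,-0.0014,0,-0.2],[0,0,-0.0014,0,0],[0,0,-0.0014,0,0.1],[0,0,-0.0014,0,0.1],[0,0,-0.01,0,0.1],[0,0,-0.04,0,0.1],[0,0,-0.09,0,0.1],[0,0,-0.14,0,0.1],[0,0,-0.16,0,-0.4],[0,0,-0.16,0,-1],[0,0,-0.16,0,-1]]], "squeeze": 20}}

```text
clock: 35.6
position: [0.4991, -0.0226, 0.1888]
ee_rot: [-0.0, 0.999, -0.043, -0.0]
contact_force: [-0.7, -0.2, -0.7]
width: 0.0797
gripper_force: 0.0
```

```bash
python3 - <<'E'
from well import *
s=manip.get_state();p=s['position'];print(s['clock'],p,s['contact_force'].round(1))
im=manip.get_image('wrist');c=(.499,-.0223)
m=mask(im,(0,75,15),(8,255,255))|mask(im,(172,75,15),(180,255,255))
for n,mm,z in(('red',m,.056+.0446),('lilac',mask(im,*COL['lilac']),.028+.0493),('teal',mask(im,*COL['teal']),.0539)):
    B=[k for k in blobs(mm,60)]
    for k in B[:2]:
        r=circ(cast('wrist',cv2.convexHull(k)[:,0],z,s));print(n,cv2.boundingRect(k),r)
print('small well',well(im,s,c,.087,0,360))
for h in(.083,.087,.091):print(h,circ(cast('wrist',cv2.convexHull(blobs(m,1500)[0])[:,0],h+.0136,s))[0])
E
```

```text
35.6 [ 0.49912641 -0.02260827  0.18879342] [-0.7 -0.2 -0.7]
red (205, 136, 148, 139) (array([ 0.49917144, -0.02258808,  0.06089832]), np.float64(0.00017167383271667514))
red (379, 232, 57, 63) (array([ 0.43771422, -0.14055897,  0.03404978]), np.float64(0.0040894687946154895))
lilac (199, 119, 159, 101) (array([ 0.49933871, -0.02198822,  0.07117992]), np.float64(0.00018546266816119795))
lilac (377, 0, 93, 26) (array([ 0.72177453, -0.17093178,  0.0716787 ]), np.float64(0.0011015817952629659))
teal (195, 108, 113, 88) (array([ 0.50101185, -0.02114565,  0.07897058]), np.float64(0.0002896674835712228))
teal (368, 0, 77, 33) (array([ 0.71575616, -0.17581421,  0.06683803]), np.float64(0.0006995395330586176))
small well ((array([ 0.49978038, -0.02281197,  0.03106283]), np.float64(0.00023660187417897142)), 141)
0.083 [ 0.49783528 -0.02247605  0.06187233]
0.087 [ 0.49917144 -0.02258808  0.06089832]
0.091 [ 0.50050759 -0.0227001   0.05992432]
```

```bash
python3 -c "
from rig import manip
print(manip.sign_off())"
```

```text
the job is handed in; nothing more can be done
None
```

The three lids are nested mouth up, lilac in teal and red in lilac. Each ring handle was felt to reach the well floor, the last picture shows them concentric, and the job was handed in at about 36 s.

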